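Find the slot that fits the plate and mark it

ROBOT

A 6-joint arm with a two-finger parallel gripper is mounted at the origin on the work surface. World frame = base frame: x ahead of the robot, y to its left, z up, the work surface at z = 0. Lengths are in m, angles in rad, forces in N, time in s.
With the tool pointing down it reaches from about 0.35 to 0.95 m from the base axis. Payload 17.4 kg.
Tool frame: the origin (TCP) lies midway between the tips of the shut fingers; the grasp point (between the pads) lies 19 mm behind it; z points along the fingers, y is the line along which they close (so a half turn about z gives the same grasp; the last joint's range is limited). The gripper opens to 93 mm and grips with 3 to 60 N. Pads are 15 mm wide; open, the fingers measure 128 mm over their backs; the gripper's body (75 mm by 188 mm) begins 65 mm behind the grasp point.
Start: joints at [-1.16, 0.116, 1.442, -0, 1.584, -0.038], TCP at [0.293, -0.608, 0.219] pointing down, gripper open.
Joint ranges: [-2.83, 2.83], [-0.83, 2.19], [0.07, 2.5], [-1.14, 4.28], [0.01, 3], [-2.97, 2.97]. Speed limits (rad/s): [1.89, 1.89, 2.22, 3.14, 3.14, 3.14].

INTERFACE

Orientations are given as a rotation vector (axis times angle).
In Python, from workcell import monitor, imaging, workorder gives the robot as it stands.
- The arm moves only by the shell command python3 -m handwheel 'ROWS' [FORCE]. ROWS is JSON, a list that holds one entry, the list of rows, each a list of 7 numbers: the gripper's target within -1 to 1 (fully open at 1, half-way at 0, shut at -1), then the shift along the world's x, y, z in units of 100 mm (1.0 is 100 mm), then the turn, a rotation vector about the world's x, y, z in units of pi/4 rad (1.0 is pi/4 rad). In form: [[[gripper, dx, dy, dz, rx, ry, rz], ...]]. A call has 1 to 20 rows; each row is the pose to reach, as a shift and turn from the pose commanded when the call began; what a row does not reach only later rows make up. A row lasts 1/12 s, in which the tool goes at most 41.7 mm and 7.16 degrees, less where a joint would pass 70% of its speed; a pose out of reach is approached as far as the arm can. A call with a number of a shift or a turn outside -1 to 1 is refused whole. A call with a gripper value outside its range is refused whole. The fingers move at their own pace and stop on an object; FORCE is the grip in N (left out, the last holds). Time passes only in rows, so rows that repeat a pose let the fingers close. It gives the time, the measured TCP pose, the force, the opening and the grip force at its end, in the units of the state.
- monitor.read_state(): the state, without advancing time (a new reading comes with each control period).
- imaging.capture(name): name is "side" or "top"; returns a dict with "pixels" (400x640x3 uint8, red, green, blue), "camera_matrix" (3x3 intrinsics, pixels), "k1" (the pictures are not rectified: a ray, as slopes to the right and down, at radius r is drawn at 1 + k1 r^2 times it, then the intrinsics apply), "cam_to_world" (4x4, takes a point from camera to world coordinates). Camera axes: x right, y up, looking along -z (the intrinsics and any distortion apply to the point x, -y, -z); pixel columns grow to the right and rows downward; lengths in m; the calibration is good to about 2 mm. A picture is of the moment at which its call begins. There is no depth.
- workorder.hand_in(): hands the job in; it is judged then, once.
The state is a dict: "clock": time; "joints": joint angles; "qvel": joint speeds; "joint_torque": joint torques, N m; "eef_pos": TCP position; "ee_rot": TCP orientation; "wrist_force": force on the tool from outside, world axes, zero at the start; "moment": the same for the moment, N m; "opening": finger opening in m; "grip_force": force on a finger pad.
Only numpy, scipy, OpenCV 4.12 (cv2) and the standard library are available. Lean on these libraries where they do the work, as an engineer would, in place of code of your own. Each camera call takes 0.05 s, during which the arm holds its last target. There are 200 camera calls.

TASK

Size the aluminium plate in the slot gauge: find, by trying from the narrow end, the first slot that lets it in, and leave it standing fully down in that slot, the narrowest one it will go into. Hang the steel saddle marker over the rail along the back of the gauge, straight behind that slot, and do not knock over the bottle.

Things in the scene. Friction and masses are not known exactly. Their poses are not given: they have to be found in the camera images.
- plate: Loose aluminium plate, 90 long (own x), 85 tall (z), two dark bolt holes near its top; thickness (y) to be found, from 12 to 17. Stands upright on its long edge, at first in the groove of the stand. 0.2 to 0.4 kg. Origin: centre of its underside. Bottom edge bevelled. Pinch it across its thickness, within the top 35.
- stand: Fixed wooden stand, 110 (x) by 90 (y), groove 22 wide along own x; groove floor 10 above the table, walls up to 34. Origin: centre of its underside. The plate stands in the groove, along it.
- gauge: Fixed slot gauge on a 320 (y) by 220 base; origin at table height, mid-width. Five open slots side by side along own x, from x -70 to 50; floor 12 above the table, rung tops 50. Slot 0 (at -y) is widest, each next 5 narrower, slot 4 (at +y) narrowest. Their steel -y faces are at own y = -112, -60, -8, 44, 96; their +y faces are on the jaw.
- jaw: Aluminium comb of the gauge, locked (does not move); its rungs merge with the steel ones. Axes as the gauge's; origin shifted from the gauge's along the gauge's y by the setting s, from -7.5 to 7.5, different every time. Slots 0 to 4 are 29+s, 24+s, 19+s, 14+s, 9+s wide.
- rail (a point): Middle of the top of the gauge's rail, at gauge x 100, y 0, 75 above the table. The rail is a level flat bar along the gauge's y behind the slots, 12 thick (x), 20 tall, free over 140 to either side up to green posts. Axes as the gauge's.
- marker: Loose steel saddle marker, 0.16 kg, an upside-down U with a fin, standing on its legs. Origin: underside of the bridge, which sits on the rail (40 above the table at first). Legs on own -x and +x sides, 40 down, 36 wide (y), 18 clear between: the rail passes along own y. Fin 12 to 58 above the origin, 10 thick (x), 34 wide (y), to pinch from above. Both ways round alike.
- bottle: White plastic bottle, 68 diameter, 190 tall, standing upright on the table; not needed. Origin: centre of its underside.
Not all that is in view belongs to the job. Several things have the shape of the marker; the one meant has the colours described above.

How it is judged:
By the outcome, as a careful person would: the job done as asked, in the order asked, and still so for the second after the job is handed in, with the robot touching nothing.
It also fails if it takes over 61 s, if anything falls off the work surface, if the arm or the gripper's body presses on something with over 40 N, if the wrist force passes 120 N, or if a joint passes its speed limit or range.

## Working session

There is one attempt and no reset: what is moved stays moved. The work goes in short steps, Python scripts to look and compute and a shell command to move; the robot and the scene stay as the last step left them, time stands still between calls to the robot, and variables do not carry over. Pictures are saved under pics/ and viewed, at most 10 in all, crops included, and the job is handed in when it is done.

```bash
mkdir -p pics; cat > h.py <<'E'
import numpy as np, cv2
from workcell import monitor, imaging
def cap(n, f):
    c=imaging.capture(n); cv2.imwrite(f'pics/{f}.png', c['pixels'][:,:,::-1]); np.save(f'pics/{f}.npy', c, allow_pickle=True); return c
def load(f): return np.load(f'pics/{f}.npy',allow_pickle=True).item()
def ray(c,u,v):
    K=np.array(c['camera_matrix']);k=c['k1']
    d=np.array([(u-K[0,2])/K[0,0],(v-K[1,2])/K[1,1]]);p=d.copy()
    for _ in range(20): p=d/(1+k*(p@p))
    T=np.array(c['cam_to_world']); return T[:3,3], T[:3,:3]@np.array([p[0],-p[1],-1])
def at(c,u,v,z):
    o,d=ray(c,u,v); return o+d*(z-o[2])/d[2]
def proj(c,P):
    K=np.array(c['camera_matrix']);T=np.array(c['cam_to_world'])
    q=(np.atleast_2d(P)-T[:3,3])@T[:3,:3]; p=np.c_[q[:,0]/-q[:,2],-q[:,1]/-q[:,2]]
    p=p*(1+c['k1']*(p**2).sum(1,keepdims=True)); return p@K[:2,:2].T+K[:2,2]
E
python3 - <<'E'
from h import *
for n in('top','side'):
    c=cap(n,n+'0'); print(n,np.round(c['camera_matrix'],1).tolist(),c['k1'],np.round(c['cam_to_world'],3).tolist())
s=monitor.read_state(); print(s)
E
```

```text
top [[400.6, 0.0, 321.4], [0.0, 400.6, 198.1], [0.0, 0.0, 1.0]] 0.026220097260523732 [[0.03, 0.985, -0.168, 0.37], [-0.999, 0.033, 0.018, -0.032], [0.024, 0.167, 0.986, 0.997], [0.0, 0.0, 0.0, 1.0]]
side [[377.5, 0.0, 320.9], [0.0, 377.5, 204.0], [0.0, 0.0, 1.0]] 0.0013562192086916322 [[-0.981, 0.13, -0.143, 0.404], [-0.193, -0.618, 0.762, 0.731], [0.011, 0.776, 0.631, 0.693], [0.0, 0.0, 0.0, 1.0]]
{'clock': 0.1, 'joints': array([-1.15979114e+00,  1.16402617e-01,  1.44218363e+00, -1.36328956e-05,
        1.58399585e+00, -3.77959106e-02]), 'qvel': array([-1.96980953e-04, -2.78986197e-03, -1.06907076e-03,  1.66069103e-03,
        8.37111969e-04, -4.99377467e-05]), 'joint_torque': array([ 1.97808025e-03, -7.22889590e+01, -6.23865008e+01,  7.82001531e-02,
        2.27354042e-02, -7.51944845e-05]), 'eef_pos': array([ 0.29279151, -0.60799252,  0.21801209]), 'ee_rot': array([-3.06188024e+00, -6.98857370e-01,  3.09288254e-04]), 'wrist_force': array([-8.86268019e-05, -5.32581804e-01,  1.05471856e-01]), 'moment': array([ 0.00245571,  0.01504686, -0.03120319]), 'grip_force': 0.0, 'opening': 0.09294265871219115}
```

View pics/top0.png

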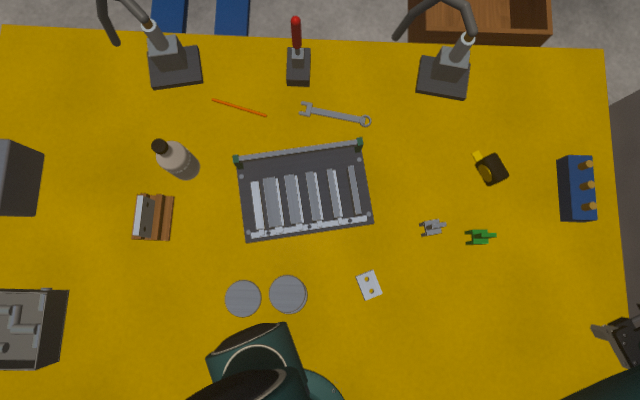

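View pics/side0.png

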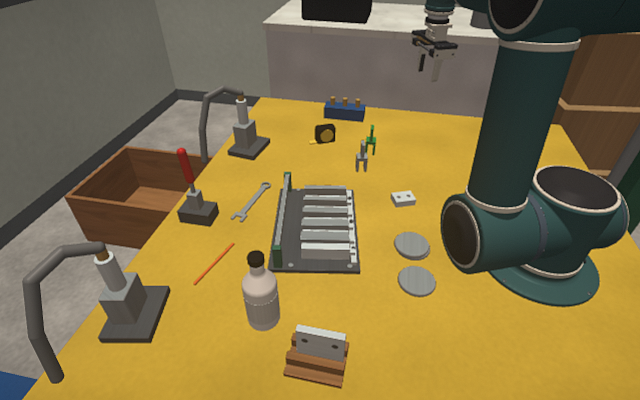

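The top view shows the plate and stand near (153,217), bottle base (190,168), gauge around (305,190), steel marker (433,228) and a green decoy (480,237). I need closer crops.

```bash
python3 - <<'E'
from h import *
t=cv2.imread('pics/top0.png'); s=cv2.imread('pics/side0.png')
a=cv2.resize(t[125:250,225:385],(800,600)[:2],interpolation=cv2.INTER_CUBIC) if 0 else cv2.resize(t[130:250,225:385],None,fx=5,fy=5,interpolation=cv2.INTER_CUBIC)
cv2.imwrite('pics/c1.png',a)
b=np.zeros((600,800,3),np.uint8)
p=lambda im,x0,y0,w,h,f,X,Y: b.__setitem__((slice(Y,Y+h*f),slice(X,X+w*f)),cv2.resize(im[y0:y0+h,x0:x0+w],None,fx=f,fy=f,interpolation=cv2.INTER_CUBIC))
p(t,125,190,57,57,7,0,0); p(t,410,210,57,40,7,400,0); p(s,280,315,80,33,5,0,400); p(s,345,130,50,50,6,420,290)
p(s,280,315,80,40,5,0,400)
cv2.imwrite('pics/c2.png',b)
E
```

```text
(no output)
```

View pics/c1.png

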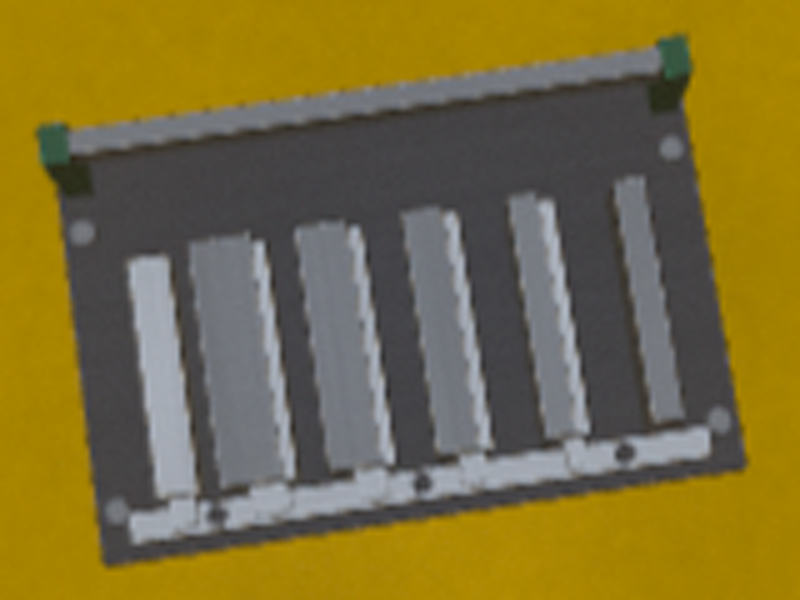

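View pics/c2.png

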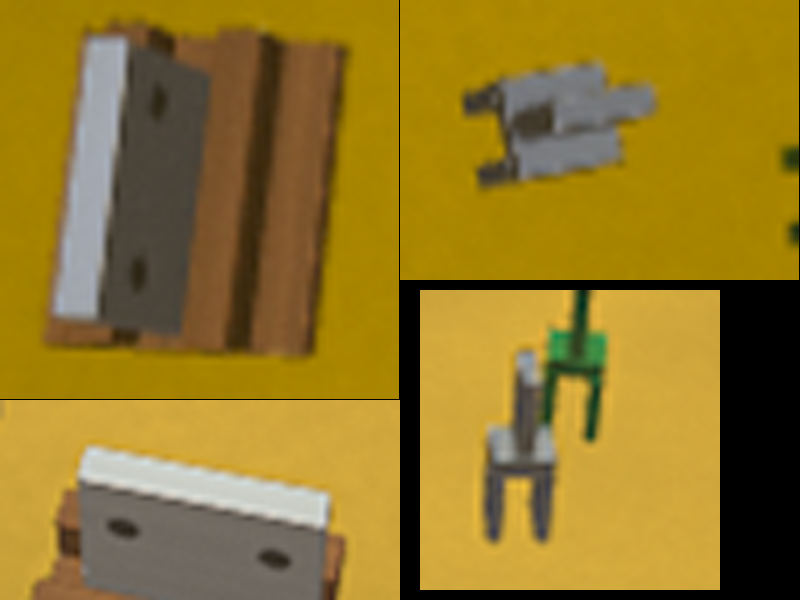

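```bash
cat > fit.py <<'E'
from h import *
from scipy.optimize import least_squares
t=load('top0'); s=load('side0')
cr=lambda P,f,x0,y0:[(x0+(x+.5)/f-.5,y0+(y+.5)/f-.5) for x,y in P]
fy=[.096,.044,-.008,-.06,-.112]
px=cr([(190,243),(222,487),(296,228),(328,470),(403,212),(437,455),(510,196),(546,440),(615,180),(655,424)],5,225,130)
M=[(x,y,.05) for y in fy for x in(.05,-.07)]
def pl(p,M):
    c,s_=np.cos(p[2]),np.sin(p[2]); return np.array([(p[0]+c*x-s_*y,p[1]+s_*x+c*y,z) for x,y,z in M])
r=least_squares(lambda p:(proj(t,pl(p,M))-px).ravel(),[.6,0,.1]); g=r.x; print('gauge',g.round(4),np.degrees(g[2]).round(2),'rms',np.sqrt((r.fun**2).mean()))
jp=cr([(165,257),(195,495),(265,240),(295,480),(360,225),(393,467),(460,210),(490,452),(553,200),(588,437)],5,225,130)
for (u,v) in jp:
    P=at(t,u,v,.05)[:2]-g[:2]; print(np.round([P@[np.cos(g[2]),np.sin(g[2])],P@[-np.sin(g[2]),np.cos(g[2])]],4),end=' ')
print()
pt=np.array([at(t,*q,.095) for q in cr([(85,37),(128,38),(98,320),(53,315)],7,125,190)]); ps=np.array([at(s,*q,.095) for q in cr([(88,50),(328,93),(325,127),(80,83)],5,280,315)])
for q in(pt,ps): print('plate',q.mean(0).round(4),q.round(4)[:,:2].tolist())
d=(pt[0]+pt[1]-pt[2]-pt[3]);print('yaw top',np.degrees(np.arctan2(d[1],d[0])))
d=(ps[0]+ps[3]-ps[1]-ps[2]);print('yaw side',np.degrees(np.arctan2(d[1],d[0])))
b=np.array([at(t,*q,.052) for q in cr([(100,80),(205,62),(222,160),(115,180)],7,410,210)]);print('bridge',b.mean(0).round(4),b.round(4)[:,:2].tolist())
d=b[0]+b[3]-b[1]-b[2];print('marker yaw',np.degrees(np.arctan2(-d[0],d[1])))
f=np.array([at(s,*q,.098) for q in cr([(516-420,355-290),(537-420,352-290),(540-420,378-290),(522-420,380-290)],6,345,130)]);print('fin side',f.mean(0).round(4))
for u,v,z in[(190,168,.0)]: print('bottle',at(t,u,v,z).round(3))
print('rail ends',[(at(t,*q,.075)).round(3)[:2].tolist() for q in cr([(70,140),(660,62)],5,225,130)], pl(g,[(.1,.14,0),(.1,-.14,0)]).round(3).tolist())
E
python3 fit.py
```

```text
gauge [ 0.5435 -0.0093  0.1784] 10.22 rms 0.21719047218463883
[0.044  0.1082] [-0.0718  0.1083] [0.0455 0.0597] [-0.0716  0.0609] [0.0463 0.0134] [-0.0723  0.0142] [ 0.0467 -0.0355] [-0.0719 -0.0323] [ 0.0452 -0.0809] [-0.0716 -0.0796] 
plate [0.472  0.3601 0.095 ] [[0.5169, 0.3668], [0.517, 0.3532], [0.4265, 0.3531], [0.4277, 0.3672]]
plate [0.4709 0.3621 0.095 ] [[0.5149, 0.3555], [0.4277, 0.3553], [0.4268, 0.3686], [0.5144, 0.369]]
yaw top -0.10070697028477664
yaw side 0.15406350994451226
bridge [ 0.4706 -0.3151  0.052 ] [[0.4837, -0.2948], [0.491, -0.3307], [0.4578, -0.3357], [0.4499, -0.2993]]
marker yaw 11.940376823549975
fin side [ 0.4697 -0.3142  0.098 ]
bottle [0.606 0.284 0.   ]
rail ends [[0.617, 0.149], [0.666, -0.129]] [[0.617, 0.146, 0.0], [0.667, -0.129, 0.0]]
```

The crops locate everything: plate at (0.4715, 0.361) with yaw 0°, gauge at (0.5435, -0.009) with yaw 10.2°, and s about 2.6 mm. The marker is at (0.470, -0.315) with yaw about 12°. Moving out to the plate now.

```bash
python3 -m handwheel '[[[1,0.15,0.3,0.2,0,0,-0.05],[1,0.3,0.6,0.4,0,0,-0.08],[1,0.5,0.9,0.6,0,0,-0.1]]]' && python3 -m handwheel '[[[1,0.15,0.3,0,0,0,-0.05],[1,0.3,0.6,0,0,0,-0.08],[1,0.5,1,0,0,0,-0.1]]]'; python3 -c "
from h import *
s=monitor.read_state();print(s['eef_pos'],s['ee_rot'],s['joints'])"
```

```text
clock: 0.35
eef_pos: [0.3424, -0.5171, 0.2786]
ee_rot: [-3.087, -0.573, 0.001]
wrist_force: [1.3, -0.1, 0.4]
opening: 0.0932
grip_force: 0.0
clock: 0.6
eef_pos: [0.3916, -0.4199, 0.2785]
ee_rot: [3.109, 0.453, -0.0]
wrist_force: [1.0, -0.0, -0.2]
opening: 0.0927
grip_force: 0.0
[ 0.39158947 -0.41994873  0.27849576] [ 3.10864592e+00  4.53080784e-01 -3.71143055e-04] [-8.64619543e-01 -1.12985317e-01  1.57490659e+00 -2.55982026e-04
  1.67971060e+00  4.16689911e-01]
```

```bash
r() { :; }; 
python3 -m handwheel '[[[1,0,0.33,0,0,0,-0.02],[1,0,0.66,0,0,0,-0.04],[1,0,1,0,0,0,-0.05]]]' >/dev/null
python3 -m handwheel '[[[1,0,0.33,0,0,0,-0.02],[1,0,0.66,0,0,0,-0.04],[1,0,1,0,0,0,-0.05]]]' >/dev/null
python3 -m handwheel '[[[1,0,0.33,0,0,0,-0.02],[1,0,0.66,0,0,0,-0.04],[1,0,1,0,0,0,-0.05]]]' >/dev/null
python3 -m handwheel '[[[1,0,0.33,0,0,0,-0.02],[1,0,0.66,0,0,0,-0.04],[1,0,1,0,0,0,-0.05]]]' >/dev/null
python3 -m handwheel '[[[1,0,0.33,0,0,0,-0.02],[1,0,0.66,0,0,0,-0.04],[1,0,1,0,0,0,-0.05]]]'
python3 -m handwheel '[[[1,0.1,0.33,0,0,0,-0.02],[1,0.2,0.66,0,0,0,-0.04],[1,0.4,1,0,0,0,-0.06]]]' >/dev/null
python3 -m handwheel '[[[1,0.1,0.33,0,0,0,-0.02],[1,0.2,0.66,0,0,0,-0.04],[1,0.4,1,0,0,0,-0.06],[1,0.4,1,0,0,0,-0.06]]]'
```

```text
clock: 1.85
eef_pos: [0.391, 0.0806, 0.2786]
ee_rot: [3.138, 0.148, 0.001]
wrist_force: [1.7, -0.7, -0.1]
opening: 0.0928
grip_force: 0.0
clock: 2.43
eef_pos: [0.4729, 0.2834, 0.2761]
ee_rot: [3.141, 0.004, -0.005]
wrist_force: [-0.2, 0.4, 0.4]
opening: 0.093
grip_force: 0.0
```

```bash

python3 -m handwheel '[[[1,0,0.4,-0.2,0,0,0],[1,-0.01,0.78,-0.5,0,0,0],[1,-0.01,0.78,-0.9,0,0,0],[1,-0.01,0.78,-1,0,0,0]]]' >/dev/null
python3 -m handwheel '[[[1,0,0,-0.3,0,0,0],[1,0,0,-0.6,0,0,0],[1,0,0,-0.75,0,0,0],[1,0,0,-0.75,0,0,0]]]'
python3 - <<'E'
from h import *
a=cap('side','g1')['pixels'][240:390,250:400]; b=cap('top','g1t')['pixels'][140:290,80:230]
cv2.imwrite('pics/g1c.png',cv2.resize(np.hstack([a,b]),(800,400),interpolation=cv2.INTER_CUBIC)[:,:,::-1])
E
```

```text
clock: 3.1
eef_pos: [0.4693, 0.3552, 0.1003]
ee_rot: [3.138, 0.001, -0.007]
wrist_force: [0.1, -0.5, -0.5]
opening: 0.0934
grip_force: 0.0
```

View pics/g1c.png

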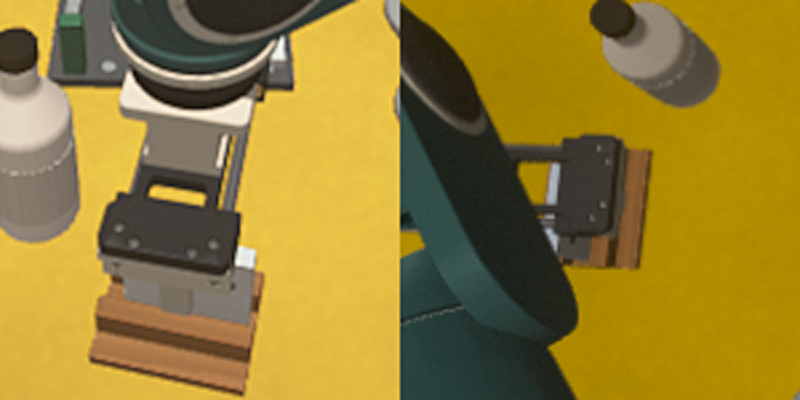

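The fingers straddle the plate: finger at about (177,300) in the left half, plate spanning 125–255. I'll lower and grip.

```bash

python3 -m handwheel '[[[1,0,0.03,-0.2,0,0,0],[1,0,0.03,-0.37,0,0,0],[1,0,0.03,-0.37,0,0,0]]]' 25
python3 -m handwheel '[[[-1,0,0,0,0,0,0],[-1,0,0,0,0,0,0],[-1,0,0,0,0,0,0],[-1,0,0,0,0,0,0],[-1,0,0,0,0,0,0],[-1,0,0,0,0,0,0],[-1,0,0,0,0,0,0],[-1,0,0,0,0,0,0],[-1,0,0,0,0,0,0],[-1,0,0,0,0,0,0]]]' 25
```

```text
clock: 3.45
eef_pos: [0.4702, 0.3595, 0.0658]
ee_rot: [3.141, 0.001, -0.002]
wrist_force: [-0.5, 0.2, -0.7]
opening: 0.0929
grip_force: 0.0
clock: 4.28
eef_pos: [0.4705, 0.3601, 0.0666]
ee_rot: [-3.142, -0.002, 0.0]
wrist_force: [-0.2, -0.0, -0.1]
opening: 0.031
grip_force: 0.0
```

```bash

python3 -m handwheel '[[[-1,0,0,-0.04,0,0,0],[-1,0,0,-0.04,0,0,0],[-1,0,0,-0.04,0,0,0],[-1,0,0,-0.04,0,0,0],[-1,0,0,-0.04,0,0,0],[-1,0,0,-0.04,0,0,0]]]' 30
```

```text
clock: 4.78
eef_pos: [0.4704, 0.36, 0.0625]
ee_rot: [3.141, 0.002, -0.0]
wrist_force: [-0.5, -0.8, -2.8]
opening: 0.0138
grip_force: 29.9
```

```bash

python3 -m handwheel '[[[-1,0,0,0.3,0,0,0],[-1,0,0,0.6,0,0,0],[-1,-0.25,0,0.7,0,0,0],[-1,-0.25,0,0.7,0,0,0]]]' 
python3 -m handwheel '[[[-1,0,-0.2,0,0,0,0],[-1,0,-0.4,0,0,0,0],[-1,0,-0.6,0,0,0,0],[-1,0,-0.8,0,0,0,0],[-1,0,-1,0,0,0,0]]]' >/dev/null
python3 -m handwheel '[[[-1,0,-0.2,0,0,0,0],[-1,0,-0.4,0,0,0,0.05],[-1,0,-0.6,0,0,0,0.1],[-1,0,-0.8,0,0,0,0.15],[-1,0,-1,0,0,0,0.227]]]' >/dev/null
python3 -m handwheel '[[[-1,0.2,-0.2,0,0,0,0],[-1,0.4,-0.4,0,0,0,0],[-1,0.6,-0.6,0,0,0,0],[-1,0.7,-0.71,0,0,0,0],[-1,0.7,-0.71,0,0,0,0],[-1,0.7,-0.71,0,0,0,0],[-1,0.7,-0.71,0,0,0,0]]]'
python3 - <<'E'
from h import *
c=cap('side','g2')['pixels'][170:320,250:400]; b=cap('top','g2t')['pixels'][130:280,210:360]
cv2.imwrite('pics/g2c.png',cv2.resize(np.hstack([c,b]),(800,400),interpolation=cv2.INTER_CUBIC)[:,:,::-1])
print(monitor.read_state()['eef_pos'])
E
```

```text
clock: 5.12
eef_pos: [0.4444, 0.3608, 0.136]
ee_rot: [-3.139, -0.002, -0.004]
wrist_force: [-2.1, -0.2, -2.8]
opening: 0.014
grip_force: 30.0
clock: 6.53
eef_pos: [0.515, 0.0895, 0.1323]
ee_rot: [-3.129, -0.282, 0.001]
wrist_force: [-0.3, -0.6, -3.7]
opening: 0.014
grip_force: 30.0
[0.51498489 0.08981305 0.13259274]
```

View pics/g2c.png

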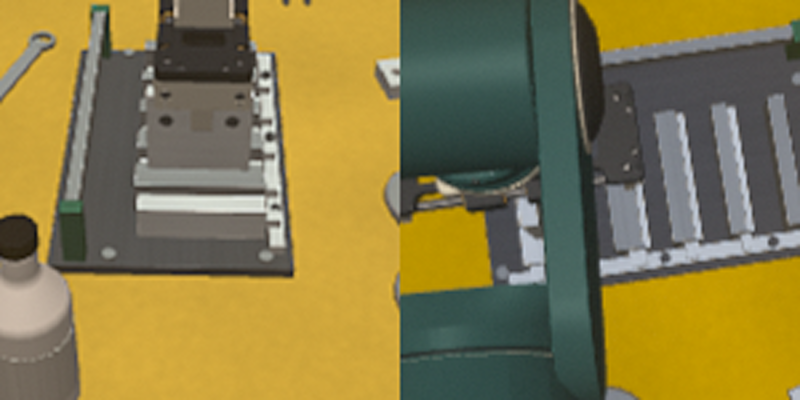

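Plate is squarely above slot 4, parallel to the rungs: plate bottom near (195,165), slot 4 around row 190 on the left. I'll lower it gently for the trial.

```bash

python3 -m handwheel '[[[-1,0,0,-0.1,0,0,0],[-1,0,0,-0.2,0,0,0],[-1,0,0,-0.26,0,0,0],[-1,0,0,-0.26,0,0,0]]]' | grep -E "pos|wrist"
python3 -m handwheel '[[[-1,0,0,-0.02,0,0,0],[-1,0,0,-0.03,0,0,0]]]' | grep -E "pos|wrist"
python3 -m handwheel '[[[-1,0,0,-0.01,0,0,0],[-1,0,0,-0.02,0,0,0]]]' | grep -E "pos|wrist"
python3 -m handwheel '[[[-1,0,0,-0.01,0,0,0],[-1,0,0,-0.02,0,0,0]]]' | grep -E "pos|wrist"
```

```text
eef_pos: [0.5145, 0.0892, 0.1044]
wrist_force: [-0.4, -0.1, -2.3]
eef_pos: [0.5155, 0.0892, 0.1035]
wrist_force: [0.1, -0.7, -2.9]
eef_pos: [0.5157, 0.0891, 0.1019]
wrist_force: [0.1, 0.4, -0.0]
eef_pos: [0.5159, 0.0893, 0.1003]
wrist_force: [-0.4, 1.1, 13.8]
```

```bash

python3 -m handwheel '[[[-1,0,0,-0.01,0,0,0],[-1,0,0,-0.01,0,0,0]]]' | grep -E "pos|wrist"
python3 -m handwheel '[[[-1,0,0.01,0,0,0,0],[-1,0,0.015,0,0,0,0],[-1,0,0.015,0,0,0,0]]]' | grep -E "pos|wrist"
python3 -m handwheel '[[[-1,0,-0.015,0,0,0,0],[-1,0,-0.03,0,0,0,0],[-1,0,-0.03,0,0,0,0]]]' | grep -E "pos|wrist"
```

```text
eef_pos: [0.5161, 0.0893, 0.1002]
wrist_force: [-3.4, 2.0, 12.3]
eef_pos: [0.5162, 0.0898, 0.1003]
wrist_force: [-3.2, -6.9, 13.2]
eef_pos: [0.5161, 0.0888, 0.1002]
wrist_force: [-3.4, 9.5, 9.8]
```

Slot 4 refuses the plate: the bevel seats at the rung tops with about 13 N upward and restoring forces both ways. On to slot 3.

```bash

python3 -m handwheel '[[[-1,0,0.01,0.15,0,0,0],[-1,0,0,0.3,0,0,0],[-1,0.05,-0.25,0.3,0,0,0],[-1,0.09,-0.47,0.3,0,0,0],[-1,0.09,-0.47,0.3,0,0,0],[-1,0.09,-0.47,0.3,0,0,0]]]' | grep -E "pos|wrist|open"
python3 -m handwheel '[[[-1,0,0,-0.1,0,0,0],[-1,0,0,-0.2,0,0,0],[-1,0,0,-0.26,0,0,0],[-1,0,0,-0.26,0,0,0]]]' | grep -E "pos|wrist"
python3 -m handwheel '[[[-1,0,0,-0.02,0,0,0],[-1,0,0,-0.04,0,0,0]]]' | grep -E "pos|wrist"
python3 -m handwheel '[[[-1,0,0,-0.02,0,0,0],[-1,0,0,-0.04,0,0,0]]]' | grep -E "pos|wrist"
```

```text
eef_pos: [0.5246, 0.0398, 0.1285]
wrist_force: [-0.3, 0.1, -3.9]
opening: 0.014
eef_pos: [0.5234, 0.0411, 0.1002]
wrist_force: [-0.6, 0.1, -3.2]
eef_pos: [0.5246, 0.0409, 0.0986]
wrist_force: [-0.4, 0.0, -2.9]
eef_pos: [0.5247, 0.0406, 0.0949]
wrist_force: [1.0, -0.1, -2.2]
```

It's entering (bottom about 7 mm below the rung tops, no force). Continuing down.

```bash

python3 -m handwheel '[[[-1,0,0,-0.03,0,0,0],[-1,0,0,-0.06,0,0,0],[-1,0,0,-0.09,0,0,0],[-1,0,0,-0.12,0,0,0]]]' | grep -E "pos|wrist"
python3 -m handwheel '[[[-1,0,0,-0.03,0,0,0],[-1,0,0,-0.06,0,0,0],[-1,0,0,-0.09,0,0,0],[-1,0,0,-0.12,0,0,0]]]' | grep -E "pos|wrist"
python3 -m handwheel '[[[-1,0,0,-0.02,0,0,0],[-1,0,0,-0.04,0,0,0],[-1,0,0,-0.04,0,0,0]]]' | grep -E "pos|wrist"
python3 -m handwheel '[[[-1,0,0,-0.01,0,0,0],[-1,0,0,-0.02,0,0,0],[-1,0,0,-0.02,0,0,0]]]' | grep -E "pos|wrist"
```

```text
eef_pos: [0.5245, 0.0405, 0.0823]
wrist_force: [1.2, -2.1, -1.8]
eef_pos: [0.5245, 0.0405, 0.0704]
wrist_force: [0.7, -2.3, -0.9]
eef_pos: [0.5244, 0.0405, 0.0662]
wrist_force: [0.5, -2.6, -5.2]
eef_pos: [0.5245, 0.0406, 0.0646]
wrist_force: [1.0, -3.7, -4.2]
```

```bash

python3 -m handwheel '[[[-1,0,0,-0.01,0,0,0],[-1,0,0,-0.02,0,0,0],[-1,0,0,-0.02,0,0,0]]]' | grep -E "pos|wrist"
python3 -m handwheel '[[[-1,0,0,-0.01,0,0,0],[-1,0,0,-0.01,0,0,0]]]' | grep -E "pos|wrist"
```

```text
eef_pos: [0.5247, 0.0406, 0.0639]
wrist_force: [-6.8, -3.1, 12.0]
eef_pos: [0.5248, 0.0406, 0.0639]
wrist_force: [-12.2, -3.9, 23.8]
```

Plate is on the floor of slot 3. Releasing, lifting, and heading to the marker.

```bash

python3 -m handwheel '[[[-0.3,0,0,0.01,0,0,0],[-0.2,0,0,0.02,0,0,0],[0,0,0,0.02,0,0,0],[0,0,0,0.02,0,0,0],[0,0,0,0.02,0,0,0],[0,0,0,0.02,0,0,0]]]' | grep -E "pos|wrist|open"
python3 -m handwheel '[[[0,0,0,0.2,0,0,0],[0,0,0,0.5,0,0,0],[0,0,0,0.8,0,0,0],[0,0,0,1,0,0,0]]]' | grep -E "pos|wrist|open"
python3 -m handwheel '[[[0.5,-0.05,-0.2,0.1,0,0,0.15],[0.5,-0.1,-0.4,0.2,0,0,0.3],[0.5,-0.15,-0.7,0.3,0,0,0.45],[0.5,-0.15,-0.9,0.4,0,0,0.6]]]' >/dev/null
python3 -m handwheel '[[[0.5,-0.05,-0.2,0,0,0,0.15],[0.5,-0.1,-0.4,0,0,0,0.3],[0.5,-0.15,-0.7,0,0,0,0.45],[0.5,-0.2,-0.9,0,0,0,0.6]]]' >/dev/null
python3 -m handwheel '[[[0.5,-0.05,-0.2,0,0,0,0.15],[0.5,-0.1,-0.4,0,0,0,0.3],[0.5,-0.15,-0.7,0,0,0,0.45],[0.5,-0.2,-0.9,0,0,0,0.607]]]' | grep -E "pos|rot|wrist|open"
python3 -m handwheel '[[[0.5,0,-0.2,0,0,0,0],[0.5,0,-0.4,0,0,0,0],[0.5,0,-0.7,0,0,0,0],[0.5,0,-0.85,0,0,0,0],[0.5,0,-0.85,0,0,0,0],[0.5,0,-0.85,0,0,0,0]]]'
python3 - <<'E'
from h import *
c=cap('side','g3')['pixels'][100:250,270:420]; b=cap('top','g3t')['pixels'][130:280,225:375]
cv2.imwrite('pics/g3c.png',cv2.resize(np.hstack([c,b]),(800,400),interpolation=cv2.INTER_CUBIC)[:,:,::-1])
s=monitor.read_state(); print(s['eef_pos'],s['joints'])
E
```

```text
eef_pos: [0.5244, 0.0407, 0.0634]
wrist_force: [-0.4, -0.5, 0.2]
opening: 0.0453
eef_pos: [0.5249, 0.0407, 0.1664]
wrist_force: [0.4, 0.3, 0.7]
opening: 0.0465
eef_pos: [0.4691, -0.2311, 0.2035]
ee_rot: [2.184, 2.258, -0.0]
wrist_force: [-0.1, 0.3, -0.7]
opening: 0.0698
clock: 13.22
eef_pos: [0.4694, -0.3145, 0.2032]
ee_rot: [-2.191, -2.25, -0.0]
wrist_force: [0.2, 0.8, -0.7]
opening: 0.0697
grip_force: 0.0
[ 0.46958478 -0.31361904  0.20359333] [-6.34139269e-01 -1.20403861e-01  1.70188265e+00  2.50672115e-04
  1.56036407e+00 -6.62259168e-01]
```

View pics/g3c.png

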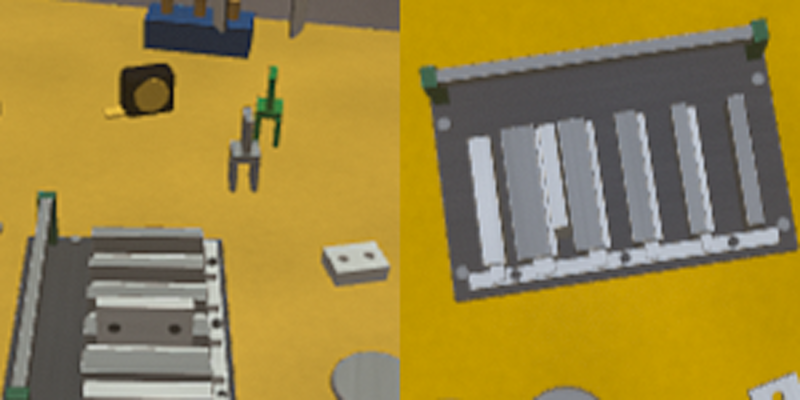

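Plate stands down in slot 3 (top strip at (550,175), right half), and the marker is untouched at (245,150) in the left half. Down to the fin and grip.

```bash

python3 -m handwheel '[[[0.5,0,0,-0.3,0,0,0],[0.5,0,0,-0.6,0,0,0],[0.5,0,0,-0.9,0,0,0],[0.5,0,0,-1,0,0,0]]]' >/dev/null
python3 -m handwheel '[[[0.5,0,0,-0.2,0,0,0],[0.5,0,0,-0.41,0,0,0],[0.5,0,0,-0.41,0,0,0]]]' | grep -E "pos|wrist|open"
python3 -m handwheel '[[[-1,0,0,0,0,0,0],[-1,0,0,0,0,0,0],[-1,0,0,0,0,0,0],[-1,0,0,0,0,0,0],[-1,0,0,0,0,0,0],[-1,0,0,0,0,0,0],[-1,0,0,0,0,0,0],[-1,0,0,0,0,0,0],[-1,0,0,0,0,0,0],[-1,0,0,0,0,0,0],[-1,0,0,0,0,0,0],[-1,0,0,0,0,0,0]]]' 30
```

```text
eef_pos: [0.4686, -0.3128, 0.0599]
wrist_force: [-0.6, 0.2, -1.2]
opening: 0.07
clock: 14.9
eef_pos: [0.4695, -0.3144, 0.0627]
ee_rot: [2.19, 2.252, -0.0]
wrist_force: [-1.0, -0.1, -0.2]
opening: 0.01
grip_force: 30.0
```

```bash

python3 -m handwheel '[[[-1,0,0,0.3,0,0,0],[-1,0,0,0.6,0,0,0],[-1,0,0,0.9,0,0,0],[-1,0,0,1,0,0,0]]]' | grep -E "pos|wrist|open"
python3 -m handwheel '[[[-1,0.1,0.2,0.2,0,0,0.04],[-1,0.2,0.5,0.3,0,0,0.08],[-1,0.3,0.8,0.3,0,0,0.1],[-1,0.4,1,0.3,0,0,0.1]]]' >/dev/null
python3 -m handwheel '[[[-1,0.1,0.2,0,0,0,0.04],[-1,0.2,0.5,0,0,0,0.08],[-1,0.3,0.8,0,0,0,0.09],[-1,0.4,1,0,0,0,0.091]]]' >/dev/null
python3 -m handwheel '[[[-1,0.1,0.2,0,0,0,0],[-1,0.2,0.5,0,0,0,0],[-1,0.3,0.8,0,0,0,0],[-1,0.4,1,0,0,0,0]]]' >/dev/null
python3 -m handwheel '[[[-1,0.1,0.2,0,0,0,0],[-1,0.2,0.4,0,0,0,0],[-1,0.3,0.6,0,0,0,0],[-1,0.43,0.74,0,0,0,0],[-1,0.43,0.74,0,0,0,0],[-1,0.43,0.74,0,0,0,0],[-1,0.43,0.74,0,0,0,0],[-1,0.43,0.74,0,0,0,0]]]'
python3 - <<'E'
from h import *
c=cap('side','g4')['pixels'][150:290,230:370]; b=cap('top','g4t')['pixels'][110:250,225:365]
cv2.imwrite('pics/g4c.png',cv2.resize(np.hstack([c,b]),(800,400),interpolation=cv2.INTER_CUBIC)[:,:,::-1])
s=monitor.read_state(); print(s['eef_pos'],s['ee_rot'])
E
```

```text
eef_pos: [0.4704, -0.315, 0.167]
wrist_force: [0.5, -1.1, -0.7]
opening: 0.0101
clock: 16.9
eef_pos: [0.6321, 0.059, 0.1923]
ee_rot: [-2.016, -2.409, 0.001]
wrist_force: [-1.4, -0.4, -1.2]
opening: 0.0101
grip_force: 30.0
[0.6322074  0.0589657  0.19266867] [2.01627908e+00 2.40910547e+00 1.55679626e-05]
```

View pics/g4c.png

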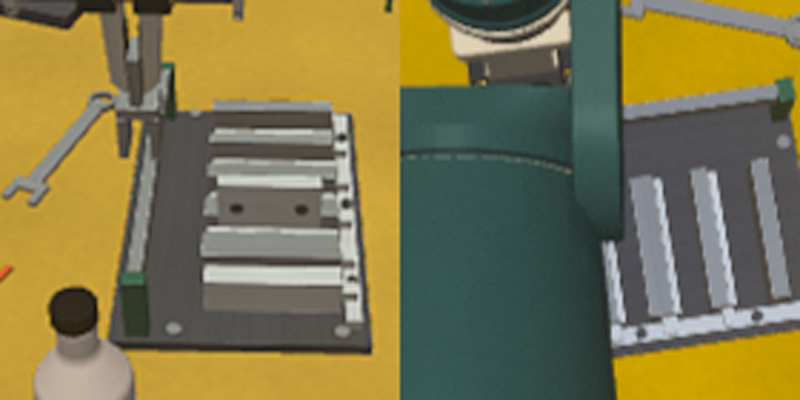

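Marker hangs above the rail, around (140,100) in the left half, behind slot 3; plate is still in its slot. Lowering with force checks.

```bash

python3 -m handwheel '[[[-1,0,0.01,-0.2,0,0,0],[-1,0,0.01,-0.4,0,0,0],[-1,0,0.01,-0.51,0,0,0],[-1,0,0.01,-0.51,0,0,0],[-1,0,0.01,-0.51,0,0,0]]]' | grep -E "pos|wrist"
python3 -m handwheel '[[[-1,0,0,-0.02,0,0,0],[-1,0,0,-0.04,0,0,0],[-1,0,0,-0.05,0,0,0]]]' | grep -E "pos|wrist"
python3 -m handwheel '[[[-1,0,0,-0.02,0,0,0],[-1,0,0,-0.04,0,0,0],[-1,0,0,-0.05,0,0,0]]]' | grep -E "pos|wrist"
```

```text
eef_pos: [0.6323, 0.0604, 0.1418]
wrist_force: [-0.5, 0.3, -1.4]
eef_pos: [0.6327, 0.0606, 0.1373]
wrist_force: [0.7, 0.7, -2.6]
eef_pos: [0.6325, 0.0606, 0.1314]
wrist_force: [-0.3, 0.2, -2.1]
```

```bash

python3 -m handwheel '[[[-1,0,0,-0.04,0,0,0],[-1,0,0,-0.08,0,0,0],[-1,0,0,-0.12,0,0,0],[-1,0,0,-0.16,0,0,0],[-1,0,0,-0.2,0,0,0]]]' | grep -E "pos|wrist"
python3 -m handwheel '[[[-1,0,0,-0.03,0,0,0],[-1,0,0,-0.06,0,0,0],[-1,0,0,-0.09,0,0,0],[-1,0,0,-0.11,0,0,0],[-1,0,0,-0.11,0,0,0]]]' | grep -E "pos|wrist"
python3 -m handwheel '[[[-1,0,0,-0.01,0,0,0],[-1,0,0,-0.02,0,0,0],[-1,0,0,-0.02,0,0,0]]]' | grep -E "pos|wrist"
```

```text
eef_pos: [0.6324, 0.0606, 0.1111]
wrist_force: [1.1, -0.2, -2.4]
eef_pos: [0.6323, 0.0606, 0.1001]
wrist_force: [-0.4, 0.2, -2.1]
eef_pos: [0.6325, 0.0606, 0.0986]
wrist_force: [0.1, -0.1, -1.9]
```

```bash

python3 -m handwheel '[[[-1,0,0,-0.01,0,0,0],[-1,0,0,-0.01,0,0,0]]]' | grep -E "pos|wrist"
python3 -m handwheel '[[[-1,0,0,-0.01,0,0,0],[-1,0,0,-0.01,0,0,0]]]' | grep -E "pos|wrist"
```

```text
eef_pos: [0.6326, 0.0606, 0.0977]
wrist_force: [0.5, -0.6, -2.6]
eef_pos: [0.6327, 0.0606, 0.0976]
wrist_force: [-4.0, -0.1, 6.1]
```

Bridge is seated on the rail. Opening only partly, to stay clear of the plate, then lifting away.

```bash

python3 -m handwheel '[[[-0.5,0,0,0,0,0,0],[-0.4,0,0,0,0,0,0],[-0.4,0,0,0,0,0,0],[-0.4,0,0,0,0,0,0],[-0.4,0,0,0,0,0,0],[-0.4,0,0,0,0,0,0]]]' | grep -E "pos|wrist|open"
python3 -m handwheel '[[[-0.4,0,0,0.1,0,0,0],[-0.4,0,0,0.3,0,0,0],[-0.4,0,0,0.6,0,0,0],[-0.4,0,0,0.9,0,0,0],[-0.4,0,0,1,0,0,0]]]' | grep -E "pos|wrist|open"
python3 -m handwheel '[[[-0.4,-0.1,-0.3,0.1,0,0,0],[-0.4,-0.2,-0.6,0.2,0,0,0],[-0.4,-0.3,-1,0.3,0,0,0]]]' >/dev/null
python3 -m handwheel '[[[-0.4,-0.1,-0.3,0,0,0,0],[-0.4,-0.2,-0.6,0,0,0,0],[-0.4,-0.3,-1,0,0,0,0]]]' >/dev/null
python3 -m handwheel '[[[-0.4,-0.1,-0.3,0,0,0,0],[-0.4,-0.2,-0.6,0,0,0,0],[-0.4,-0.3,-1,0,0,0,0],[-0.4,-0.3,-1,0,0,0,0],[-0.4,-0.3,-1,0,0,0,0]]]'
python3 - <<'E'
from h import *
c=cap('side','g5')['pixels'][150:310,220:380]; b=cap('top','g5t')['pixels'][120:280,215:375]
cv2.imwrite('pics/g5c.png',cv2.resize(np.hstack([c,b]),(800,400),interpolation=cv2.INTER_CUBIC)[:,:,::-1])
E
```

```text
eef_pos: [0.6325, 0.0606, 0.0966]
wrist_force: [-1.4, 0.2, -0.6]
opening: 0.0277
eef_pos: [0.6335, 0.0607, 0.2024]
wrist_force: [-0.0, -0.0, 1.4]
opening: 0.028
clock: 21.17
eef_pos: [0.5421, -0.2403, 0.2268]
ee_rot: [2.019, 2.407, 0.0]
wrist_force: [-0.6, -0.1, -0.5]
opening: 0.0276
grip_force: 0.0
```

View pics/g5c.png

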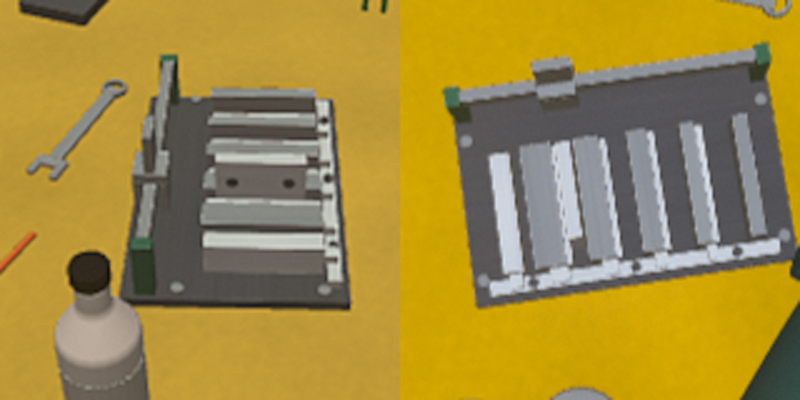

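```bash
python3 - <<'E'
from h import *
t=load('g5t'); g=np.array([.5435,-.0093,.1784]);c,s=np.cos(g[2]),np.sin(g[2])
def G(u,v,z):
    P=at(t,215+(u-400+.5)/2.5-.5,120+(v+.5)/2.5-.5,z)[:2]-g[:2]; return np.round([P@[c,s]*1000,P@[-s,c]*1000],1)
print('bridge',[G(u,v,.087) for u,v in[(531,64),(572,58),(576,92),(537,98)]])
print('plate',[G(u,v,.097) for u,v in[(553,144),(569,141),(582,237),(568,240)]])
cy,w=52.3,17
def P(x,y,z): q=proj(t,[(g[0]+c*x-s*y,g[1]+s*x+c*y,z)])[0]; return ((q-[215,120]+.5)*2.5-.5+[400,0]).round(0)
print('expected bridge',[P(.1+a,.0523+b,.087) for a,b in[(.017,.018),(.017,-.018),(-.017,-.018),(-.017,.018)]])
E
python3 - <<'E'
import cv2
a=cv2.imread('pics/g5t.png')[135:225,240:320]
cv2.imwrite('pics/g5z.png',cv2.resize(a,None,fx=6,fy=6,interpolation=cv2.INTER_CUBIC))
E
```

```text
bridge [array([117.2,  71.9]), array([117.6,  33.1]), array([84.4, 33.8]), array([83.8, 70.6])]
plate [array([35.8, 60.9]), array([36.5, 46.1]), array([-53.2,  46.3]), array([-54. ,  59.1])]
expected bridge [array([533.,  64.]), array([571.,  59.]), array([576.,  93.]), array([537.,  99.])]
```

View pics/g5z.png

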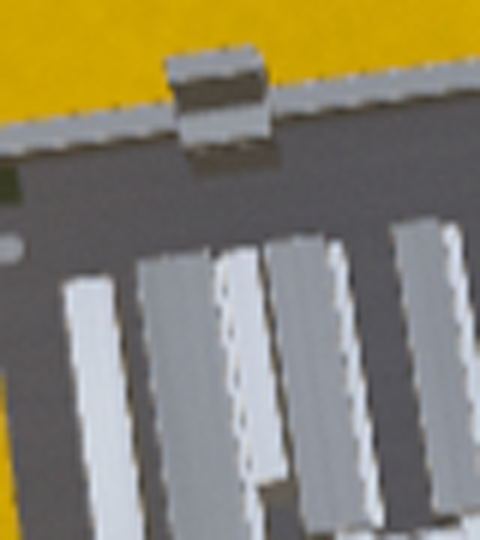

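The bridge centre measures gauge y = 52.3 mm, exactly on slot 3's centreline, and the plate centre is y = 53 mm. The bottle is upright and the arm is clear, so I'm handing in.

```bash
python3 -c "
from workcell import workorder
print(workorder.hand_in())"
```

```text
the job is handed in; nothing more can be done
None
```

The job is handed in at about 21 s of the 61 s allowed: slot 4 refused the 13.8 mm plate, so it stands fully down in slot 3, with the steel marker hung on the rail straight behind it and the bottle still upright.

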